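Tip the comal scraper out of its deep tin holder

ROBOT

A 6-joint arm with a two-finger parallel gripper is mounted at the origin on the work surface. World frame = base frame: x ahead of the robot, y to its left, z up, the work surface at z = 0. Lengths are in mm, angles in rad, forces in N, time in s.
With the tool pointing down it reaches from about 325 to 775 mm from the base axis. Payload 5.5 kg.
Tool frame: the origin (TCP) lies at the very end of the fingers, on their centre line; the grasp point (between the pads) lies 19 mm behind it (arm.grip_depth is the z of the grasp point in the tool frame, in mm); z points along the fingers, x is the direction in which the jaws open and shut, and the axes are right-handed (so a half turn about z gives the same grasp; the last joint's range is limited). The gripper opens to 88 mm and grips with 3 to 60 N. Pads are 20 mm wide; open, the fingers measure 115 mm over their backs; the gripper's body (75 mm by 178 mm) begins 61 mm behind the grasp point.
Start: joints at [1.052, 0.091, 1.231, -0, 1.82, -0.057], TCP at [267.342, 537.163, 184.731] pointing down, gripper open.
Joint ranges: [-2.87, 2.87], [-0.86, 2.18], [0.17, 2.46], [-1.51, 4.65], [0.06, 2.69], [-2.65, 2.65]. Speed limits (rad/s): [2.57, 2.57, 3.01, 3.14, 3.14, 3.14].

INTERFACE

Orientations are given as [roll, pitch, yaw] about the fixed x, y, z axes, in that order (R = Rz(yaw) Ry(pitch) Rx(roll)).
In Python, from plant import arm, eyes gives the robot as it stands.
- The arm moves only by the tool play_rows, never from a script. Its argument "rows" is a list of rows, each a list of 3 entries, a list of its own where there are three numbers: the turn, a rotation vector about the world's x, y, z in degrees, then the shift along the world's x, y, z in mm, then the gripper command: -1 is shut, 1 is fully open, values between are in proportion. A call has 1 to 12 rows; each row shifts and turns the commanded pose from where the row before left it; what a row does not reach is not made up. A row lasts 1/10 s, in which the tool goes at most 50 mm and 8.59 degrees, less where a joint would pass 70% of its speed; a pose out of reach is approached as far as the arm can. A call with a gripper value outside its range is refused whole. The fingers move at their own pace and stop on an object; the grip force is fixed at half the most. Time passes only in rows, so rows that do not move let the fingers close. It gives the time, the measured TCP pose, the force and the opening at its end, in the units of the state.
- arm.get_state(): the state, without advancing time (a new reading comes with each control period).
- eyes.read_camera(name): name is "scene" or "top" or "wrist"; returns the picture (400x640x3 uint8, red, green, blue); there is no depth.
- eyes.calibration(name): a dict with "fx", "fy", "cx", "cy" (pixels), "k1" (the pictures are not rectified: a ray, as slopes to the right and down, at radius r is drawn at 1 + k1 r^2 times it, then the intrinsics apply), "eye" and "rotation" of the camera in the world. Camera axes: x right, y down, z forward; pixel columns grow to the right and rows downward; lengths in mm; the calibration is good to about 2 mm. A picture is of the moment at which its call begins: read the wrist's pose just before it. calibration takes no time and is no camera call; for the wrist camera it gives the pose at the moment of the call.
- arm.finish_job(): hands the job in, once; it reports no verdict.
The state is a dict: "t": time; "joints": joint angles; "joint_velocities": joint speeds; "joint_efforts": joint torques, N m; "tcp_pos": TCP position; "tcp_rot": TCP orientation; "contact_force": force on the tool from outside, world axes, zero at the start; "wrist_torque": the same for the moment, N m; "gripper_width": opening from 0.0 (shut) to 1.0 (fully open).
Only numpy, scipy, OpenCV 4.12 (cv2) and the standard library are available. Lean on these libraries where they do the work, as an engineer would, in place of code of your own. Each camera call takes 0.05 s, during which the arm holds its last target. There are 200 camera calls.

TASK

The wooden comal scraper has slipped down inside the tall blue tin holder, too deep to reach. Lift the holder from its slanting wooden rest, tip it with its mouth low over the steel spoon rest (no more than a hand's breadth, 80 mm, above it) so that the scraper slides out and lies flat inside the spoon rest, then put the empty holder back on its rest as it was, fully down against the foot stop. Leave the cup and the tortilla warmer undisturbed.

Things in the scene. Friction and masses are not known exactly. Their poses are not given: they have to be found in the camera images.
- holder_mid (a point): Centre of the loose blue tin holder, a square tube 52 x 52 mm outside, 200 mm long, walls and bottom 4 mm, about 0.28 kg. z runs along it from closed bottom to open mouth. At the start it leans 50 degrees from vertical on the rest, mouth up towards the rest's +y, its +y face down on the board, x level. Grip it across its x faces (52 mm) anywhere more than 50 mm from the bottom.
- holder_mouth (a point): Centre of the open mouth of the holder, 100 mm from holder_mid along the holder's z axis; same axes.
- scraper_mid (a point): Centre of the loose pale wooden scraper, 130 x 36 x 10 mm, 0.05 kg. z runs along it from the 36 mm wide blade (55 mm long) to the end of the 20 mm handle; y is its thickness. It starts in the holder, blade at the bottom, handle end 66 mm below the mouth. It starts to slide when the mouth points 10 to 18 degrees below level; 25 to 30 makes it slide out readily within a second.
- rest: Fixed slanting brown wood rest, base 130 (x) x 190 (y) x 12 mm; origin under its centre. A 44 mm wide board carries the holder's underside, rising towards +y at 50 degrees from vertical. A foot stop holds the holder's bottom; two cheeks (60 mm apart inside, reaching 34 mm along the holder from the stop and 17 mm up its sides) keep it sideways.
- rest_seat (a point): Point on the rest where holder_mid lies when the holder is fully home: at (0, 7, 119) mm in the rest's frame. Axes as the rest's.
- rest_seat_mouth (a point): Point on the rest where holder_mouth lies when the holder is fully home: at (0, 83, 184) mm in the rest's frame.
- tray: Fixed steel spoon rest: a shallow open tray 160 mm (x) by 250 mm (y, its long side), rim 16 mm high, walls and floor 4 mm; origin at the centre of its underside on the table.
- cup: Loose terracotta cup, a bystander: 84 mm across, 85 mm high; origin at the centre of its underside.
- warmer: Loose red plastic tortilla warmer with lid, a bystander: 208 mm across, 122 mm high; origin at the centre of its underside.
- press: Fixed aluminium tortilla press, a bystander: about 250 x 200 mm, 95 mm high; origin at the centre of its underside.
Things that resemble listed ones, but are neither listed nor needed, are in the scene too. Of the things shaped like the part that bears holder_mid, the blue one is meant. Of the things that look like the rest, the larger one is meant.

How it is judged (in metres and radians):
On the way:
1. the scraper lies in the spoon rest, clear of the holder (x of scraper_mid in the frame of tray between -0.075 and 0.075 m and y of scraper_mid in the frame of tray between -0.12 and 0.12 m and height (world z) of scraper_mid below 0.025 m and angle between the y axis of scraper_mid and the z axis of tray, either way round below 0.26 rad and distance between scraper_mid and holder_mid above 0.15 m and linear speed of scraper below 0.05 m/s), for 0.2 s.
At the end, for the whole second after the job is handed in: Scraper flat (within 15 deg) in the spoon rest, its centre within 75 mm (x) and 120 mm (y) of the spoon rest's and at most 25 mm up; holder back on its rest, centre within 12 mm and mouth within 16 mm of fully home; both at rest (x of scraper_mid in the frame of tray between -0.075 and 0.075 m and y of scraper_mid in the frame of tray between -0.12 and 0.12 m and height (world z) of scraper_mid below 0.025 m and angle between the y axis of scraper_mid and the z axis of tray, either way round below 0.26 rad and linear speed of each of scraper, holder below 0.03 m/s and distance between holder_mid and rest_seat below 0.012 m and distance between holder_mouth and rest_seat_mouth below 0.016 m); the robot touches nothing.
It fails at once if the scraper was let fall from too high: out of the holder, untouched by the fingers, more than 120 mm above the table (z of scraper_mid in the frame of holder_mouth above 0.03 m and height (world z) of scraper_mid above 0.12 m and contact force between scraper and the fingers below 0.1 N).
It fails at once if the cup was disturbed (moved more than 30 mm or tipped) (distance of cup from where it was at the start of the episode above 0.03 m or angle between cup's own z axis and vertical above 0.3 rad).
It fails at once if the warmer was disturbed (moved more than 30 mm or tipped) (distance of warmer from where it was at the start of the episode above 0.03 m or angle between warmer's own z axis and vertical above 0.3 rad).
It also fails if it takes over 51 s, if anything falls off the work surface, if the arm or the gripper's body presses on something with over 40 N, if the wrist force passes 120 N, or if a joint passes its speed limit or range.

## Working session

There is one attempt and no reset: what is moved stays moved. The work goes in short steps, Python scripts to look and compute and a tool call to move; the robot and the scene stay as the last step left them, time stands still between calls to the robot, and variables do not carry over. Pictures are saved under pics/ and viewed, about 8 in all and at most 12, crops included, and the job is handed in when it is done.

Besides the shell and the picture viewer there is one more tool, called after "Request:" as name([rows], argument=value, ...), one row to a line, values as JSON. play_rows: Moves the arm, as the interface text tells. Its arguments: {"type":"object","properties":{"rows":{"type":"array","items":{"type":"array"}}},"required":["rows"]}

```bash
mkdir -p pics; cat > h.py <<'E'
import numpy as np,cv2
from plant import arm,eyes
def snap(n,f):
    im=eyes.read_camera(n); cv2.imwrite('pics/'+f,im[:,:,::-1]); return im
def ray(n,u,v,c=None):
    c=c or eyes.calibration(n)
    K=np.array([[c['fx'],0,c['cx']],[0,c['fy'],c['cy']],[0,0,1.]])
    p=cv2.undistortPoints(np.array([[[u,v]]],float),K,np.array([c['k1'],0,0,0.]))[0,0]
    d=np.array(c['rotation'])@np.array([p[0],p[1],1]); return np.array(c['eye']),d/np.linalg.norm(d)
def atz(n,u,v,z):
    e,d=ray(n,u,v); return e+d*(z-e[2])/d[2]
def proj(n,P,c=None):
    c=c or eyes.calibration(n)
    q=(np.array(P,float).reshape(-1,3)-c['eye'])@np.array(c['rotation']); s=q[:,:2]/q[:,2:]
    s=s*(1+c['k1']*(s**2).sum(1,keepdims=True))
    return s*[c['fx'],c['fy']]+[c['cx'],c['cy']]
E
python3 - <<'E'
from h import *
for n in('scene','top'): snap(n,n+'0.png'); print(n,eyes.calibration(n))
s=arm.get_state(); print(s['t'],s['tcp_pos'],s['tcp_rot'])
E
```

```text
scene {'fx': 434.1220633648486, 'fy': 434.1220633648486, 'cx': 316.4806096252896, 'cy': 199.58172979606545, 'k1': -0.06922844059369535, 'eye': array([1445.97323651, -180.63836796, 1272.79256392]), 'rotation': array([-2.46242292,  0.01408011,  1.42057756])}
top {'fx': 367.7135132199327, 'fy': 367.7135132199327, 'cx': 313.59323335540057, 'cy': 201.43519513060443, 'k1': -0.07487650059200594, 'eye': array([ 479.70039207,  -48.17036022, 1349.8277332 ]), 'rotation': array([-3.07289225, -0.00955048, -1.59480452])}
0.1 [267.19161606 536.87262188 183.76070975] [-3.14149549e+00  1.68395950e-03  1.10896556e+00]
```

```bash
sed -i 's/^import numpy.*/&\nfrom scipy.spatial.transform import Rotation as Ro/; s/np.array(c\[.rotation.\])/Ro.from_euler("xyz",c["rotation"]).as_matrix()/' h.py; grep -n Ro h.py
```

```text
2:from scipy.spatial.transform import Rotation as Ro
10:    d=Ro.from_euler("xyz",c["rotation"]).as_matrix()@np.array([p[0],p[1],1]); return np.array(c['eye']),d/np.linalg.norm(d)
15:    q=(np.array(P,float).reshape(-1,3)-c['eye'])@Ro.from_euler("xyz",c["rotation"]).as_matrix(); s=q[:,:2]/q[:,2:]
```

View pics/scene0.png

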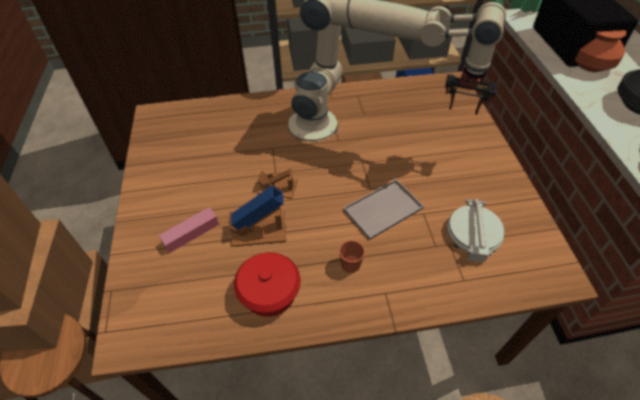

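View pics/top0.png

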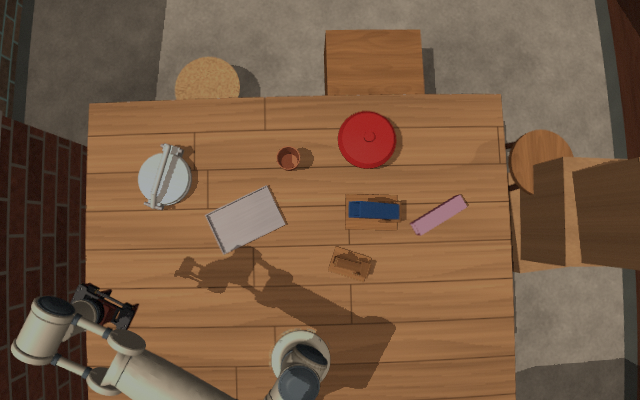

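```bash
python3 - <<'E'
from h import *
a=cv2.imread('pics/top0.png')[180:245,330:420]; b=cv2.imread('pics/scene0.png')[165:255,210:300]; c=cv2.imread('pics/top0.png')[175:260,195:300]
f=lambda i:cv2.resize(i,(400,300),interpolation=cv2.INTER_CUBIC)
cv2.imwrite('pics/crop0.png',np.vstack([np.hstack([f(a),f(b)]),np.hstack([f(c),f(c)*0])]))
for n,p in [('rest c',(372,212)),('tray',(246,218)),('cup',(288,158)),('warm',(367,139)),('press',(165,180))]: print(n,atz('top',*p,10).round())
E
```

```text
rest c [ 528. -276.   10.]
tray [517. 185.  10.]
cup [734.  27.  10.]
warm [ 799. -267.   10.]
press [664. 485.  10.]
```

View pics/crop0.png

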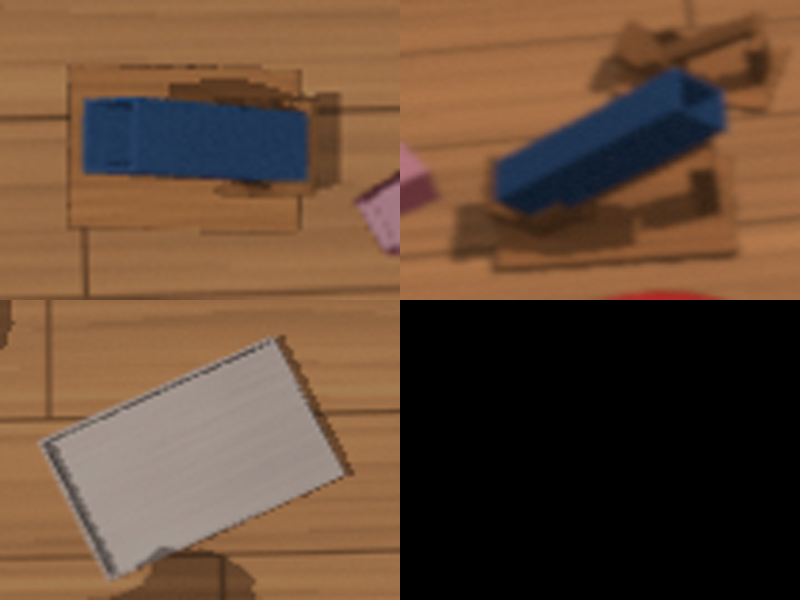

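```bash
python3 - <<'E'
from h import *
from scipy.optimize import least_squares as ls
def fit(obj,px,n):
    w=np.array([atz(n,u,v,obj[0][2]) for u,v in px]); o=np.array(obj,float)
    def pts(p): return o@Ro.from_euler('z',p[2]).as_matrix().T+[p[0],p[1],0]
    best=min((ls(lambda p:(pts(p)-w)[:,:2].ravel(),[*w[:,:2].mean(0),a]) for a in (0,1.5,3,-1.5,.7)),key=lambda r:r.cost)
    p=best.x; print(p[:2].round(1),np.degrees(p[2])%360,'res',best.fun.round(1)); return p
# rest order: left-top,right-top,right-bot,left-bot ; +y=left(mouth), left=world +y, top of image=world +x
p=fit([[65,95,12],[65,-95,12],[-65,-95,12],[-65,95,12]],[(345.3,194.3),(397.5,194.7),(398,230.3),(345.3,229.6)],'top')
q=fit([[-80,125,16],[80,125,16],[80,-125,16],[-80,-125,16]],[(205.5,215.2),(268,185.8),(286.9,224.3),(223.9,253.8)],'top')
q=fit([[-80,125,16],[-80,-125,16],[80,-125,16],[80,125,16]],[(205.5,215.2),(268,185.8),(286.9,224.3),(223.9,253.8)],'top')
R=Ro.from_euler('z',p[2]).as_matrix()
mid=R@[0,7,119]+[p[0],p[1],0]; mth=R@[0,83,184]+[p[0],p[1],0]; print('mid',mid,'mouth',mth)
z=(mth-mid)/np.linalg.norm(mth-mid); x=R@[1,0,0]; y=np.cross(z,x)
C=[mid+sx*26*x+sy*26*y+sz*100*z for sz in(1,-1) for sy in (1,-1) for sx in (1,-1)]
base=[R@np.array([a,b,12])+[p[0],p[1],0] for a,b in((65,95),(65,-95),(-65,-95),(-65,95))]
V=[]
for n,(u,v,w,h) in dict(top=(330,180,90,65),scene=(210,165,90,90)).items():
    im=cv2.resize(cv2.imread(f'pics/{n}0.png')[v:v+h,u:u+w],(400,300),interpolation=cv2.INTER_CUBIC)
    for P,c in((C,(0,255,255)),(base,(0,255,0))):
        for a in proj(n,P): cv2.circle(im,tuple(int(t) for t in ((a+.5-[u,v])*[400/w,300/h])),3,c,1)
    V.append(im)
cv2.imwrite('pics/ov.png',np.hstack(V))
print(atz('scene',231.2,245.4,12),atz('scene',285.4,240,12),base)
E
```

```text
[ 527.2 -274.1] 358.1476898450022 res [ 0.3 -1.5  0.   0.8  0.5  1.8 -0.9 -1.1]
[510.5 183.6] 294.45849939574197 res [ 61.  -23.4  25.2  60.8 -60.7  23.5 -25.5 -60.9]
[510.5 183.6] 23.07620345111165 res [-142.3  -64.3 -146.3  -64.5  142.6   64.4  146.    64.4]
mid [ 527.39063621 -267.08916373  119.        ] mouth [ 529.84720548 -191.1288763   184.        ]
[ 590.92116166 -367.82405926   12.        ] [ 598.14742538 -179.64599241   12.        ] [array([ 595.20112014, -181.23615989,   12.        ]), array([ 589.05969698, -371.13687848,   12.        ]), array([ 459.12762637, -366.93485211,   12.        ]), array([ 465.26904953, -177.03413351,   12.        ])]
```

View pics/ov.png

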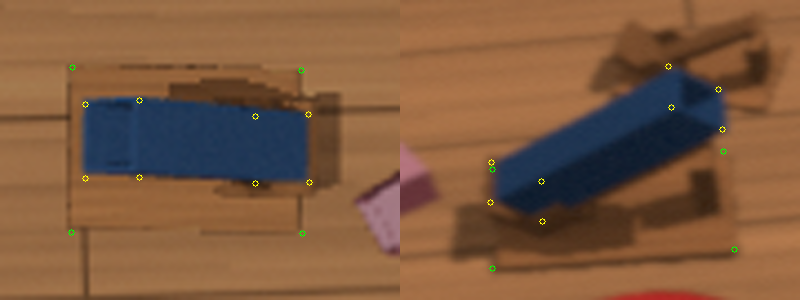

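Candidates: blue tube at top (374,210), versus the pink tube at (440,214) as decoy. The larger rest lies under the blue tube, and the smaller one at (352,263) is a decoy. The overlay crop confirms the blue holder on the large rest, with the model corners within about 3 mm. The mouth points to world +y. The tray is at (510,184), yaw 24.5°.

Request:
play_rows([
  [[0, 0, -5.46], [10, -34, 12], 1],
  [[0, 0, -5.46], [10, -36, 12], 1],
  [[0, 0, -5.46], [10, -36, 12], 1],
  [[0, 0, -5.46], [10, -36, 12], 1],
  [[0, 0, -5.46], [10, -36, 12], 1],
  [[0, 0, -5.46], [10, -36, 12], 1],
  [[0, 0, -5.46], [10, -36, 10], 1],
  [[0, 0, -5.46], [10, -36, 8], 1],
  [[0, 0, -5.46], [10, -36, 6], 1],
  [[0, 0, -5.46], [10, -36, 4], 1],
  [[0, 0, -5.46], [10, -36, 0], 1],
  [[0, 0, -5.46], [10, -36, 0], 1],
])

```text
t: 1.3
tcp_pos: [387.4, 105.7, 284.7]
tcp_rot: [-3.142, -0.0, -0.038]
contact_force: [0.3, 0.4, -1.1]
gripper_width: 0.997
```

Request:
play_rows([
  [[3.3, 0, 0], [11.7, -36, 0], 1],
  [[3.3, 0, 0], [11.7, -36, 0], 1],
  [[3.3, 0, 0], [11.7, -36, 0], 1],
  [[3.3, 0, 0], [11.7, -36, 0], 1],
  [[3.3, 0, 0], [11.7, -36, 0], 1],
  [[3.3, 0, 0], [11.7, -36, 0], 1],
  [[3.3, 0, 0], [11.7, -36, -5], 1],
  [[3.3, 0, 0], [11.7, -36, -10], 1],
  [[3.3, 0, 0], [11.7, -36, -10], 1],
  [[3.3, 0, 0], [11.7, -36, -10], 1],
  [[3.3, 0, 0], [11.7, -36, -10], 1],
  [[3.7, 0, 0], [11.7, -36, -10], 1],
])

```text
t: 2.5
tcp_pos: [527.8, -326.2, 229.2]
tcp_rot: [-2.442, 0.022, -0.027]
contact_force: [1.2, -0.5, 1.0]
gripper_width: 1.005
```

```bash
cat > st.py <<'E'
from h import *
s=arm.get_state(); R=Ro.from_euler('xyz',s['tcp_rot']).as_matrix()
print(round(s['t'],2),s['tcp_pos'].round(1),'x',R[:,0].round(3),'z',R[:,2].round(3),'F',np.round(s['contact_force'],1),'w',round(s['gripper_width'],3),'j',np.round(s['joints'],2))
E
python3 st.py; python3 - <<'E'
from h import *
c=eyes.calibration('wrist'); im=snap('wrist','w1.png')
t=np.radians(-1.9);p=np.array([529,-272,0]);R=Ro.from_euler('z',t).as_matrix()
mid=R@[0,7,119]+p; mth=R@[0,83,184]+p; z=(mth-mid)/100.; z/=np.linalg.norm(z);x=R@[1,0,0];y=np.cross(z,x)
C=[mid+sx*26*x+sy*26*y+sz*100*z for sz in(1,-1) for sy in (1,-1) for sx in (1,-1)]
b=im[:,:,::-1].copy()
for a in proj('wrist',C,c): print(a.round()); cv2.circle(b,tuple(int(v) for v in np.clip(a,-999,2000)),4,(0,255,255),1)
cv2.imwrite('pics/w1.png',b)
E
```

```text
2.5 [ 527.8 -326.2  229.2] x [ 0.999 -0.027 -0.022] z [ 0.     0.644 -0.765] F [ 1.2 -0.5  1. ] w 1.005 j [-0.87  0.62  0.66  0.61  2.33 -0.52]
[346. 118.]
[300. 118.]
[350. 118.]
[296. 118.]
[344. 277.]
[304. 277.]
[347. 300.]
[301. 300.]
```

View pics/w1.png

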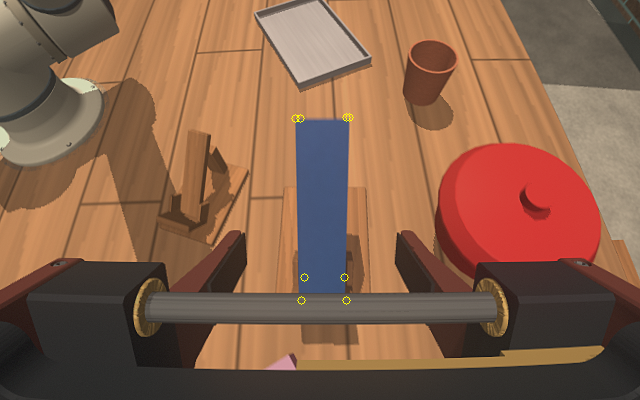

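Wrist picture: the blue holder is centred between the fingers, mouth edge at rows 118–120, columns 297–349, and the model agrees within 2 px. Descend and grip.

Request:
play_rows([
  [[0, -1.2, 0], [0.2, 9, -16], 1],
  [[0, 0, 0], [0.2, 9, -16], 1],
  [[0, 0, 0], [0.2, 9, -16], 1],
  [[0, 0, 0], [0.2, 9, -16], 1],
  [[0, 0, 0], [0.2, 9, -16], 1],
  [[0, 0, 0], [0, 9, -15], 1],
  [[0, 0, 0], [0, 9, -15], 1],
  [[0, 0, 0], [0, 10, -15], 1],
  [[0, 0, 0], [0, 0, 0], 1],
])

```text
t: 3.45
tcp_pos: [527.8, -250.1, 102.0]
tcp_rot: [-2.44, 0.005, -0.026]
contact_force: [-0.8, -0.4, -0.7]
gripper_width: 0.998
```

Request:
play_rows([
  [[0, 0, 0], [0, 0, 0], -1],
  [[0, 0, 0], [0, 0, 0], -1],
  [[0, 0, 0], [0, 0, 0], -1],
  [[0, 0, 0], [0, 0, 0], -1],
  [[0, 0, 0], [0, 0, 0], -1],
  [[0, 0, 0], [0, 0, 0], -1],
  [[0, 0, 0], [0, 0, 0], -1],
  [[0, 0, 0], [0, 0, 0], -1],
])

```text
t: 4.25
tcp_pos: [528.8, -252.2, 105.1]
tcp_rot: [-2.444, 0.001, -0.027]
contact_force: [-0.5, -2.4, 3.0]
gripper_width: 0.587
```

```bash
python3 st.py
```

```text
4.25 [ 528.8 -252.2  105.1] x [ 1.    -0.027 -0.001] z [ 0.017  0.642 -0.766] F [-0.5 -2.4  3. ] w 0.587 j [-0.81  0.45  1.11  0.54  2.05 -0.65]
```

Request:
play_rows([
  [[0, 0, 0], [0, 0, 6], -1],
  [[0, 0, 0], [0, 0, 10], -1],
  [[0, 0, 0], [0, 0, 14], -1],
  [[0, 0, 0], [0, 0, 20], -1],
  [[0, 0, 0], [0, 0, 25], -1],
  [[0, 0, 0], [0, 0, 25], -1],
  [[0, 0, 0], [0, 0, 0], -1],
])

```text
t: 4.95
tcp_pos: [529.6, -252.5, 210.6]
tcp_rot: [-2.449, -0.006, -0.025]
contact_force: [-1.0, -0.2, -3.1]
gripper_width: 0.587
```

```bash
python3 st.py
```

```text
4.95 [ 529.6 -252.5  210.6] x [ 1.    -0.025  0.006] z [ 0.021  0.638 -0.77 ] F [-1.  -0.2 -3.1] w 0.587 j [-0.81  0.43  0.95  0.6   2.2  -0.54]
```

Request:
play_rows([
  [[-5, 0, 0], [4.5, 23, 0], -1],
  [[-5, 0, 0], [4.5, 23, 0], -1],
  [[-5, 0, 0], [4.5, 23, 0], -1],
  [[-5, 0, 0], [4.5, 23, 0], -1],
  [[-5, 0, 0], [4.5, 23, 0], -1],
  [[-5, 0, 0], [4.5, 23, 0], -1],
  [[-5, 0, 0], [4.5, 23, 0], -1],
  [[0, 0, 5.2], [4.5, 23, 0], -1],
  [[0, 0, 5.2], [4.5, 23, 0], -1],
  [[0, 0, 5.2], [4.5, 23, 0], -1],
  [[0, 0, 5.2], [4.5, 23, 0], -1],
  [[0, 0, 5.2], [4.5, 25, 0], -1],
])

```text
t: 6.15
tcp_pos: [582.3, 27.2, 204.0]
tcp_rot: [-3.053, -0.013, 0.435]
contact_force: [-0.0, 0.3, -2.9]
gripper_width: 0.588
```

Request:
play_rows([
  [[-2.5, -1.1, 0], [0, 0, -15], -1],
  [[-2, -0.9, 0], [0, 0, -20], -1],
  [[0, 0, 0], [0, 0, -20], -1],
  [[0, 0, 0], [0, 0, -20], -1],
  [[0, 0, 0], [0, 0, -15], -1],
  [[0, 0, 0], [0, 0, -5], -1],
  [[0, 0, 0], [0, 0, 0], -1],
])

```text
t: 6.85
tcp_pos: [582.2, 26.1, 108.7]
tcp_rot: [-3.139, -0.011, 0.432]
contact_force: [-0.4, 0.3, -3.1]
gripper_width: 0.589
```

```bash
python3 st.py; python3 -c "
from h import *
im=eyes.read_camera('scene')[130:290,200:456]; cv2.imwrite('pics/s2.png',cv2.resize(im[:,:,::-1],(800,500),interpolation=cv2.INTER_CUBIC))"
```

```text
6.85 [582.2  26.1 108.7] x [0.908 0.419 0.011] z [ 0.009  0.007 -1.   ] F [-0.4  0.3 -3.1] w 0.589 j [-0.02  0.03  1.43  0.01  1.67 -0.45]
```

View pics/s2.png

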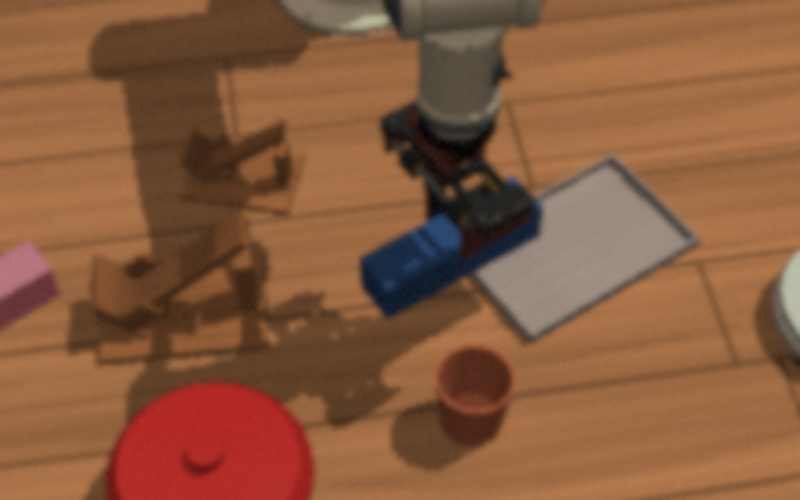

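Picture: the holder is level with its mouth over the tray's near end at crop (540,205), axis aligned, cup clear. Tip it.

Request:
play_rows([
  [[-3.2, -1.45, 0], [0.5, -1, -4], -1],
  [[-4.1, -1.87, 0], [0.5, -1.5, -4], -1],
  [[-4.1, -1.87, 0], [0.5, -1.5, -4], -1],
  [[-4.1, -1.87, 0], [0.5, -1.5, -4], -1],
  [[-4.1, -1.87, 0], [0.5, -1.5, -4], -1],
  [[-4.1, -1.87, 0], [0.5, -1.5, -3], -1],
  [[-2.3, -1.05, 0], [0.5, 0, 0], -1],
  [[0, 0, 0], [0, 0, 0], -1],
  [[0, 0, 0], [0, 0, 0], -1],
  [[0, 0, 0], [0, 0, 0], -1],
  [[0, 0, 0], [0, 0, 0], -1],
  [[0, 0, 0], [0, 0, 0], -1],
])

```text
t: 8.1
tcp_pos: [586.6, 17.2, 87.3]
tcp_rot: [2.645, -0.01, 0.437]
contact_force: [0.7, 0.8, -1.6]
gripper_width: 0.589
```

Request:
play_rows([
  [[0, 0, 0], [0, 0, 0], -1],
  [[0, 0, 0], [0, 0, 0], -1],
  [[0, 0, 0], [0, 0, 0], -1],
  [[0, 0, 0], [0, 0, 0], -1],
  [[0, 0, 0], [0, 0, 0], -1],
  [[0, 0, 0], [0, 0, 0], -1],
])

```text
t: 8.7
tcp_pos: [586.2, 17.7, 86.7]
tcp_rot: [2.645, -0.009, 0.438]
contact_force: [0.1, -0.1, -2.9]
gripper_width: 0.588
```

```bash
python3 st.py; python3 -c "
from h import *
im=eyes.read_camera('scene')[150:270,290:450]; a=eyes.read_camera('top')[170:270,190:323]
f=lambda i:cv2.resize(i[:,:,::-1],(400,300),interpolation=cv2.INTER_CUBIC)
cv2.imwrite('pics/s3.png',np.hstack([f(im),f(a)]))"
```

```text
8.7 [586.2  17.7  86.7] x [0.905 0.424 0.009] z [ 0.209 -0.428 -0.879] F [ 0.1 -0.1 -2.9] w 0.588 j [ 0.29 -0.06  1.64 -0.49  1.48 -0.13]
```

View pics/s3.png

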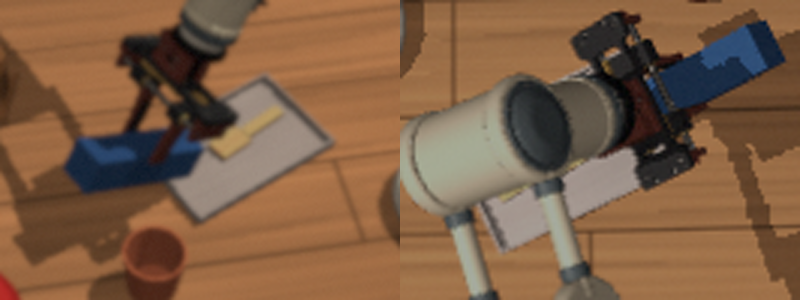

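Picture: the scraper is out and lies in the tray from crop (230,140) to (283,112). Withdraw and retrace.

Request:
play_rows([
  [[0, 0, 0], [6, -14, 3], -1],
  [[0, 0, 0], [6, -14, 3], -1],
  [[0, 0, 0], [6, -14, 3], -1],
  [[0, 0, 0], [4, -10, 20], -1],
  [[0, 0, 0], [4, -10, 20], -1],
  [[0, 0, 0], [4, -10, 20], -1],
  [[5, 2.3, 0], [-5, -10, 10], -1],
  [[5, 2.3, 0], [-5, -10, 10], -1],
  [[5, 2.3, 0], [-5, -10, 10], -1],
  [[5, 2.3, 0], [-5, -10, 10], -1],
  [[5, 2.3, 0], [-5, -10, 10], -1],
  [[5.5, 2.35, 0], [-5, -10, 10], -1],
])

```text
t: 10.0
tcp_pos: [586.3, -116.6, 217.5]
tcp_rot: [-3.053, -0.017, 0.431]
contact_force: [0.3, 0.6, -2.1]
gripper_width: 0.586
```

Request:
play_rows([
  [[0, 0, -5.2], [-7.5, -20, 0], -1],
  [[0, 0, -5.2], [-7.5, -20, 0], -1],
  [[0, 0, -5.2], [-7.5, -20, 0], -1],
  [[0, 0, -5.2], [-7.5, -20, 0], -1],
  [[0, 0, -5.2], [-7.5, -20, 0], -1],
  [[5, 0, 0], [-3, -6, 0], -1],
  [[5, 0, 0], [-3, -6, 0], -1],
  [[5, 0, 0], [-3, -6, 0], -1],
  [[5, 0, 0], [-3, -6, 0], -1],
  [[5, 0, 0], [-3, -6, 0], -1],
  [[5, 0, 0], [-3, -6, 0], -1],
  [[5, 0, 0], [-2, -1.5, -11], -1],
])

```text
t: 11.2
tcp_pos: [528.5, -255.3, 206.2]
tcp_rot: [-2.445, -0.003, -0.029]
contact_force: [0.9, 0.5, -2.8]
gripper_width: 0.588
```

Request:
play_rows([
  [[0, 0, 0], [0, 0, 0], -1],
  [[0, 0, 0], [0, 0, 0], -1],
])

```text
t: 11.4
tcp_pos: [528.4, -253.3, 203.8]
tcp_rot: [-2.445, 0.002, -0.028]
contact_force: [0.8, -0.3, -1.5]
gripper_width: 0.586
```

```bash
python3 st.py; python3 -c "
from h import *
im=eyes.read_camera('scene')[130:290,200:456]; a=eyes.read_camera('top')[170:270,190:323]
f=lambda i,s:cv2.resize(i[:,:,::-1],s,interpolation=cv2.INTER_CUBIC)
cv2.imwrite('pics/s4.png',np.hstack([f(im,(400,250)),f(a,(332,250))]))"
```

```text
11.4 [ 528.4 -253.3  203.8] x [ 1.    -0.028 -0.002] z [ 0.017  0.642 -0.767] F [ 0.8 -0.3 -1.5] w 0.586 j [-0.81  0.43  0.96  0.59  2.2  -0.54]
```

View pics/s4.png

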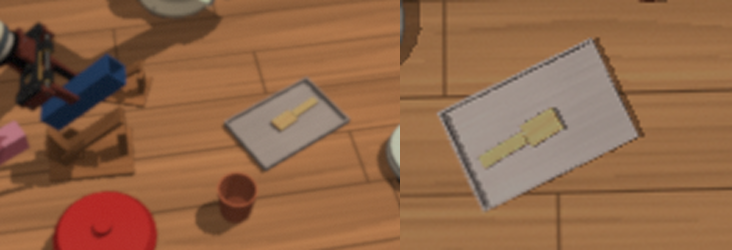

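Scraper lies flat well inside the tray (top crop 480–565, 110–165), cup and warmer unmoved. Lower the holder.

Request:
play_rows([
  [[0, 0, 0], [0, 0, -20], -1],
  [[0, 0, 0], [0, 0, -20], -1],
  [[0, 0, 0], [0, 0, -20], -1],
  [[0, 0, 0], [0, 0, -12], -1],
  [[0, 0, 0], [0, 0, -8], -1],
  [[0, 0, 0], [0, 0, -6], -1],
  [[0, 0, 0], [0, 0, -4], -1],
  [[0, 0, 0], [0, 0, -4], -1],
  [[0, 0, 0], [0, 0, -3], -1],
  [[0, 0, 0], [0, 0, -2], -1],
  [[0, 0, 0], [0, 0, -1], -1],
  [[0, 0, 0], [0, 0, 0], -1],
])

```text
t: 12.7
tcp_pos: [528.8, -252.1, 105.3]
tcp_rot: [-2.444, 0.0, -0.026]
contact_force: [-0.7, -1.0, -0.7]
gripper_width: 0.588
```

```bash
python3 st.py
```

```text
12.7 [ 528.8 -252.1  105.3] x [ 1.    -0.026 -0.   ] z [ 0.017  0.642 -0.766] F [-0.7 -1.  -0.7] w 0.588 j [-0.81  0.45  1.11  0.54  2.05 -0.65]
```

Request:
play_rows([
  [[0, 0, 0], [0, -1, -1], -1],
  [[0, 0, 0], [0, 0, 0], -1],
  [[0, 0, 0], [0, 0, 0], 1],
  [[0, 0, 0], [0, 0, 0], 1],
  [[0, 0, 0], [0, 0, 0], 1],
  [[0, 0, 0], [0, 0, 0], 1],
  [[0, 0, 0], [0, 0, 0], 1],
  [[0, 0, 0], [0, 0, 0], 1],
])

```text
t: 13.5
tcp_pos: [528.7, -252.9, 103.6]
tcp_rot: [-2.443, 0.001, -0.026]
contact_force: [0.1, 0.3, -0.0]
gripper_width: 0.999
```

Request:
play_rows([
  [[0, 0, 0], [0, -6, 8], 1],
  [[0, 0, 0], [0, -10, 12], 1],
  [[0, 0, 0], [0, -13, 15], 1],
  [[0, 0, 0], [0, -13, 15], 1],
  [[0, 0, 0], [0, -13, 15], 1],
  [[0, 0, 0], [0, -13, 15], 1],
  [[0, 0, 0], [0, -13, 15], 1],
  [[0, 0, 0], [0, -13, 25], 1],
  [[0, 0, 0], [0, 0, 0], 1],
])

```text
t: 14.4
tcp_pos: [528.7, -348.9, 227.1]
tcp_rot: [-2.448, -0.003, -0.027]
contact_force: [-0.3, 0.8, 0.3]
gripper_width: 1.0
```

```bash
python3 st.py; python3 - <<'E'
from h import *
c=eyes.calibration('wrist'); W=eyes.read_camera('wrist'); im=eyes.read_camera('scene')
t=np.radians(-1.9);p=np.array([529,-272,0]);R=Ro.from_euler('z',t).as_matrix()
mid=R@[0,7,119]+p; mth=R@[0,83,184]+p; z=(mth-mid)/np.linalg.norm(mth-mid);x=R@[1,0,0];y=np.cross(z,x)
C=[mid+sx*26*x+sy*26*y+sz*100*z for sz in(1,-1) for sy in (1,-1) for sx in (1,-1)]
b=W[:,:,::-1].copy(); s=cv2.resize(im[165:255,210:300,::-1],(400,400),interpolation=cv2.INTER_CUBIC)
for a in proj('wrist',C,c): cv2.circle(b,tuple(int(v) for v in a),4,(0,255,255),1)
for a in proj('scene',C): cv2.circle(s,tuple(int(v) for v in (a+.5-[210,165])*400/90),3,(0,255,255),1)
cv2.imwrite('pics/f.png',np.hstack([b[50:400,120:520],s[:350]]))
E
```

```text
14.4 [ 528.7 -348.9  227.1] x [ 1.    -0.027  0.003] z [ 0.02   0.639 -0.769] F [-0.3  0.8  0.3] w 1.0 j [-0.9   0.66  0.61  0.61  2.34 -0.54]
```

View pics/f.png

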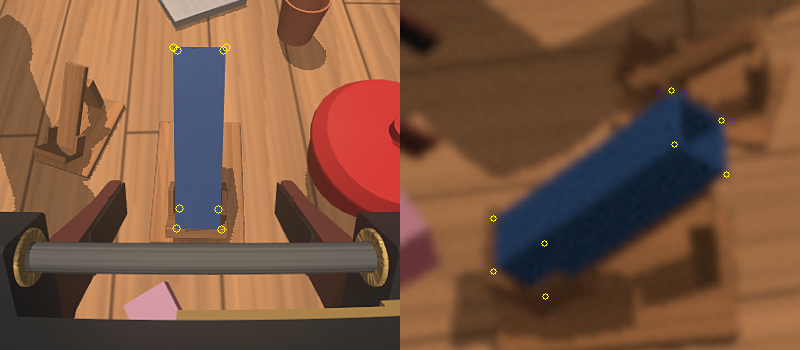

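```bash
python3 -c "
from h import *
a=cv2.imread('pics/scene0.png')[:,:,::-1].astype(int); b=eyes.read_camera('scene').astype(int)
def bl(i): 
    i=i[165:255,210:300]; m=(i[:,:,2]>i[:,:,0]+30); v,u=np.nonzero(m); return len(u),u.mean(),v.mean(),u.min(),u.max(),v.min(),v.max()
print(bl(a),bl(b)); print(arm.finish_job())"
```

```text
(770, np.float64(47.35584415584415), np.float64(40.53506493506494), np.int64(22), np.int64(71), np.int64(22), np.int64(60)) (740, np.float64(47.1972972972973), np.float64(40.4), np.int64(22), np.int64(71), np.int64(22), np.int64(60))
the job is handed in; nothing more can be done
None
```

The scraper is lying flat in the spoon rest and the empty holder is back on its rest. I handed the job in at about 14.5 s, well under the 51 s limit; it gave no verdict.

I gripped the blue holder across its x faces and carried it level to the spoon rest. There I tipped it to about 28° below level, with the mouth planned at roughly 55 mm above the table. The scraper slid out, and I retraced the path to set the holder down and let go.

Last checks:
- **Scraper:** the scene and top pictures taken after backing away showed it flat and well inside the spoon rest. I judged this by eye and did not compute its position.
- **Holder:** in the scene camera its blue outline has the same pixel bounds as at the start, and its centroid is within 0.2 px. The wrist view matches the seated model within a few pixels.
- **Arm:** the gripper is open and clear of everything, with contact force near zero.
- **Cup and warmer:** both looked undisturbed in the pictures.

No check failed. The only disagreement was about 2 to 4 mm between the scene and top cameras on where the rest stands, which I averaged.

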